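# Slide the bench pin home under its clamp strap

### The arm

A 6-joint arm with a two-finger parallel gripper is mounted at the origin on the work surface. World frame = base frame: x ahead of the robot, y to its left, z up, the work surface at z = 0. Lengths are in m, angles in rad, forces in N, time in s.
With the tool pointing down it reaches from about 0.4 to 0.825 m from the base axis. Payload 7 kg.
Tool frame: the origin (TCP) lies on the centre line of the jaws, within the pads' length; the fingertips stand bot.tip_extent ahead of it and the grasp point (between the pads) lies 5 mm behind it (bot.tip_extent is the distance from the TCP to the fingertips, in m); z points along the fingers, y is the direction in which the jaws open and shut (so a half turn about z gives the same grasp; the last joint's range is limited). The gripper opens to 88 mm and grips with 3 to 60 N. Pads are 19 mm wide; open, the fingers measure 130 mm over their backs; the gripper's body (78 mm by 193 mm) begins 47 mm behind the grasp point.
Start: joints at [-0.854, 0.359, 0.012, 0, -1.224, -0.288], TCP at [0.281, -0.614, 0.241] pointing down, gripper open.
Joint ranges: [-3.07, 3.07], [-1.43, 2.12], [-1.02, 1.25], [-3.03, 1.67], [-3.05, -0], [-3.03, 3.03]. Speed limits (rad/s): [2.39, 2.39, 3.01, 3.14, 3.14, 3.14].

### API

Orientations are given as a unit quaternion [x, y, z, w].
In Python, from cell import bot, read_camera, camera_info, telemetry gives the robot as it stands. Calls block until the motion is done:
- bot.reach(position, orientation): joint-space move of the TCP to a pose.
- bot.move_linear(position, v=0.15, attitude=None, guard=None): straight line of the TCP; attitude=None keeps the orientation; v is the mean speed in m/s. With guard (N) it stops when the force on the tool has changed by that much, and returns True; else False.
- bot.movej(angles): joint-space move.
- bot.open_gripper() and bot.gripper_close(f_grip=None): open the fingers fully, or close them until they stop; f_grip is the grip in N (None keeps the last).
- bot.dwell(seconds).
- bot.solve_ik(position, orientation): joint angles nearest the present ones, or None.
- read_camera(name): name is "scene" or "top" or "wrist"; returns the picture (420x560x3 uint8, red, green, blue); there is no depth.
- camera_info(name): a dict with "fx", "fy", "cx", "cy" (pixels), "R" (3x3) and "t" (3): a world point X has camera coordinates R X + t; the wrist camera has in their place "tool_from_camera" (4x4, takes a point from camera to tool coordinates, whose origin is the TCP and whose axes are the flange's). Camera axes: x right, y down, z forward; pixel columns grow to the right and rows downward; lengths in m; the calibration is good to about 2 mm. A picture is of the moment at which its call begins: read the wrist's pose just before it. camera_info takes no time and is no camera call.
A pose or a line that the arm cannot do raises bot.PlanningError and nothing moves.
- bot.hand_in(): hands the job in, once; it reports no verdict.
Readings, each from a call of its own:
- telemetry.read_time_s(): time.
- telemetry.read_joint_positions(): joint angles.
- telemetry.read_qd(): joint speeds.
- telemetry.read_tau(): joint torques, N m.
- telemetry.read_tool_pos(): TCP position.
- telemetry.read_tcp_rot(): TCP orientation.
- telemetry.read_contact_force(): force on the tool from outside, world axes, zero at the start.
- telemetry.read_moment(): the same for the moment, N m.
- telemetry.read_opening(): opening from 0.0 (shut) to 1.0 (fully open).
Only numpy, scipy, OpenCV 4.12 (cv2) and the standard library are available. Lean on these libraries where they do the work, as an engineer would, in place of code of your own. Each camera call takes 0.05 s, during which the arm holds its last target. There are 200 camera calls.

### The job

Fit the T-headed wooden bench pin into the steel clamp that stands under the lamp frame: slide it, V-cut nose first, from the sill end (the right, as the robot sees it) through the gap under the strap until it is fully home, with its wide head bearing against the clamp, then let go. Leave the other things on the bench where they are.

Things in the scene. Friction and masses are not known exactly. Their poses are not given: they have to be found in the camera images.
- clamp: Steel bench clamp screwed to the bench. Origin on the bench under the middle of the strap; +x is the way the pin slides in (roughly world +y), z up. Base plate 8 mm thick, x -28 to 30, 120 wide, with a sill 44 wide (y), 8 thick, back to x = -43. Two guide blocks, x -25 to 25, inner faces at y = +-27.5, outer +-41.5; over them a strap, underside at z = 36, top at 44 (mm).
- clamp_mouth (a point): Middle of the lower edge of the tunnel's mouth at the sill end, at x = -25, y = 0, z = 8 mm in the clamp's frame, with the clamp's axes. The tunnel under the strap is 50 mm long, 55 wide, 28 high, its floor at z = 8.
- lamp_edge (a point): Middle of the lower edge, sill side, of the white rectangular lamp frame fixed over the clamp, at x = -72, y = 0, z = 150 mm in the clamp's frame. The frame is 14 mm thick, x -72 to 100, y +-110, with an opening x -40 to 68, y +-60, on two 12 mm posts at x = 92, y = +-100 (feet of radius 16). A vertical gripper meets it before the pin is home: lean it back to -x.
- pin: Loose bench pin of medium-brown wood, about 130 g, shaped like a T, lying flat. Origin on its underside at the shoulder (front face of the head); +x towards the nose, z up. Head: x -18 to 0, 96 wide, 30 high. Shank: x 0 to 112, 50 wide, 24 thick, undersides level; the last 26 mm is cut by a 16 mm wide slot into two prongs.
- pin_shoulder (a point): On the pin's axis at the shoulder plane, 12 mm above its underside. Fully home it is at x = -25, y = 0, z = 20 mm in the clamp's frame.
- pin_nose (a point): On the pin's axis at the nose end plane, 12 mm above its underside, 112 mm ahead of the shoulder. Its axes are those of the pin.
- blank: Loose plain wooden block, same wood as the pin, 125 x 62 x 34 mm, no head; origin on its underside 18 mm from its rear end (x -18 to 107). Bystander, too thick for the clamp.
- block: Loose steel bench block 65 x 65 x 22 mm, origin centre of its underside. Bystander.
- dish: Loose white ceramic dish, 90 mm across, 25 high, origin centre of its underside. Bystander.
- hammer: Loose hammer 220 mm long lying along its x. Bystander.
- mandrel: Loose tapered steel ring mandrel 260 mm long, 26 mm thick at the handle, lying; origin at the handle end on its axis, z along it to the thin end. Bystander.
- jar: Loose amber glass jar, 60 mm across, 70 high, origin centre of its underside. Bystander.
Not all that is in view belongs to the job. What is shaped like the pin but orange is not meant.

How it is judged:
By the outcome, as a careful person would: the job done as asked, in the order asked, and still so for the second after the job is handed in, with the robot touching nothing.
It also fails if it takes over 59 s, if anything falls off the work surface, if the arm or the gripper's body presses on something with over 40 N, if the wrist force passes 120 N, or if a joint passes its speed limit or range.

## Working session

There is one attempt and no reset: what is moved stays moved. The work goes in short steps, each a Python script; the robot and the scene stay as the last script left them, time stands still between calls to the robot, and variables do not carry over. Pictures are saved under pics/ and viewed, about 8 in all and at most 12, crops included, and the job is handed in when it is done.

```bash
mkdir -p pics; ls; python3 - <<'E'
from cell import bot, read_camera, camera_info, telemetry
import cv2
for n in("scene","top"):
    cv2.imwrite(f"pics/{n}0.png",read_camera(n)[:,:,::-1]); print(n,camera_info(n))
print(camera_info("wrist"),bot.tip_extent,telemetry.read_tcp_rot(),telemetry.read_tool_pos(),telemetry.read_time_s())
E
```

```text
pics
scene {'fx': 419.04551976809427, 'fy': 419.04551976809427, 'cx': 268.71215947829944, 'cy': 205.83138984379605, 'R': array([[-0.04094751,  0.99912085, -0.00899039],
       [ 0.84798157,  0.0299916 , -0.52917649],
       [-0.52844163, -0.02929215, -0.84846415]]), 't': array([-0.00474159, -0.40175422,  1.48950887])}
top {'fx': 386.6551788420971, 'fy': 386.6551788420971, 'cx': 280.93667257448595, 'cy': 208.80137905270908, 'R': array([[ 8.11692115e-03, -9.99966392e-01,  1.15334891e-03],
       [-9.98755640e-01, -8.16383855e-03, -4.91988231e-02],
       [ 4.92065853e-02, -7.52570761e-04, -9.98788339e-01]]), 't': array([0.01028922, 0.53432512, 1.07481932])}
{'fx': 343.64873143348484, 'fy': 343.64873143348484, 'cx': 279.8625666688009, 'cy': 212.2948575959104, 'tool_from_camera': array([[-9.80896709e-04, -9.56414763e-01, -2.92009999e-01,
         7.98701789e-02],
       [ 9.99999395e-01, -7.92504249e-04, -7.63444241e-04,
        -1.92407173e-04],
       [ 4.98750178e-04, -2.92010571e-01,  9.56414961e-01,
        -1.44708594e-01],
       [ 0.00000000e+00,  0.00000000e+00,  0.00000000e+00,
         1.00000000e+00]])} 0.014 [-2.12708052e-01  9.77115530e-01  6.89532445e-04 -2.25350302e-04] [ 0.28046978 -0.61353728  0.23974673] 0.1
```

View pics/scene0.png

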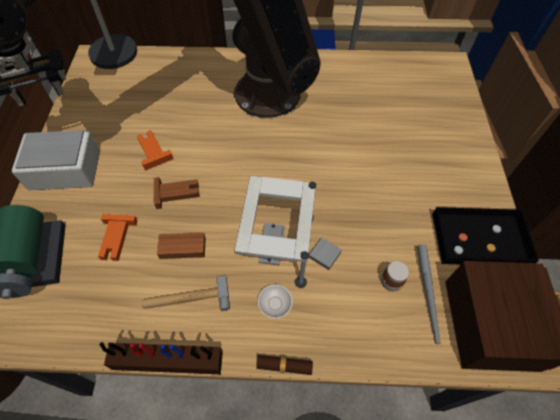

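View pics/top0.png

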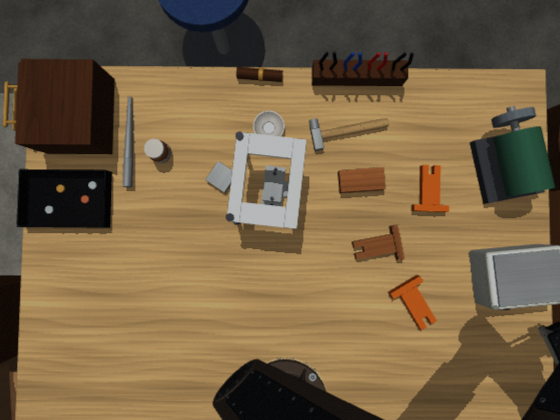

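The top view shows the brown T pin at (378,246), with its head on the right at (398,243) and its slotted nose on the left at (355,250). Things it could be mistaken for are the orange Ts at (431,190) and (412,302), and the plain blank at (362,180), which has no head. I choose the T at (378,246). The clamp is at (275,186), inside the white frame at (268,181).

```bash
cat > h.py <<'E'
from cell import bot, read_camera, camera_info, telemetry
import numpy as np, cv2
from scipy.spatial.transform import Rotation as Ro
def cam(n):
    c=camera_info(n)
    if n=="wrist":
        T=np.eye(4);T[:3,:3]=Ro.from_quat(telemetry.read_tcp_rot()).as_matrix();T[:3,3]=telemetry.read_tool_pos()
        W=T@c["tool_from_camera"];c["Rw"]=W[:3,:3];c["o"]=W[:3,3]
    else: c["Rw"]=c["R"].T;c["o"]=-c["R"].T@c["t"]
    return c
def ray(c,uv,z):
    d=c["Rw"]@np.array([(uv[0]-c["cx"])/c["fx"],(uv[1]-c["cy"])/c["fy"],1]);return c["o"]+d*(z-c["o"][2])/d[2]
def proj(c,X):
    p=c["Rw"].T@(np.array(X)-c["o"]);return np.array([c["fx"]*p[0]/p[2]+c["cx"],c["fy"]*p[1]/p[2]+c["cy"]])
E
python3 - <<'E'
from h import *
im=cv2.imread("pics/top0.png");c=cam("top")
hsv=cv2.cvtColor(im,cv2.COLOR_BGR2HSV)
print("pin",hsv[246,378],hsv[243,400],"frame",hsv[145,268],hsv[215,268],"bench",hsv[280,300])
m=cv2.inRange(hsv,(0,0,150),(180,45,255));k=np.zeros_like(m);k[120:240,222:315]=255;m&=k
n,l,s,_=cv2.connectedComponentsWithStats(m)
i=1+np.argmax(s[1:,4]);ct=max(cv2.findContours((l==i).astype(np.uint8),0,2)[0],key=cv2.contourArea)
r=cv2.minAreaRect(ct);b=cv2.boxPoints(r);print(r)
P=np.array([ray(c,p,.164) for p in b]);print(P.round(4),[np.linalg.norm(P[j]-P[j-1]).round(4) for j in range(4)])
a=cv2.resize(im[120:270,220:420],None,fx=4,fy=4,interpolation=cv2.INTER_CUBIC);cv2.imwrite("pics/crop1.png",a)
E
```

```text
pin [ 12 172 113] [ 12 173 118] frame [110   4 185] [105   6 185] bench [ 18 125 165]
((261.8575439453125, 171.41529846191406), (80.67149353027344, 105.68251037597656), 6.766174793243408)
[[ 0.5005  0.1727  0.164 ]
 [ 0.758   0.1464  0.164 ]
 [ 0.7361 -0.0502  0.164 ]
 [ 0.4791 -0.0213  0.164 ]] [np.float64(0.1951), np.float64(0.2589), np.float64(0.1978), np.float64(0.2586)]
```

View pics/crop1.png

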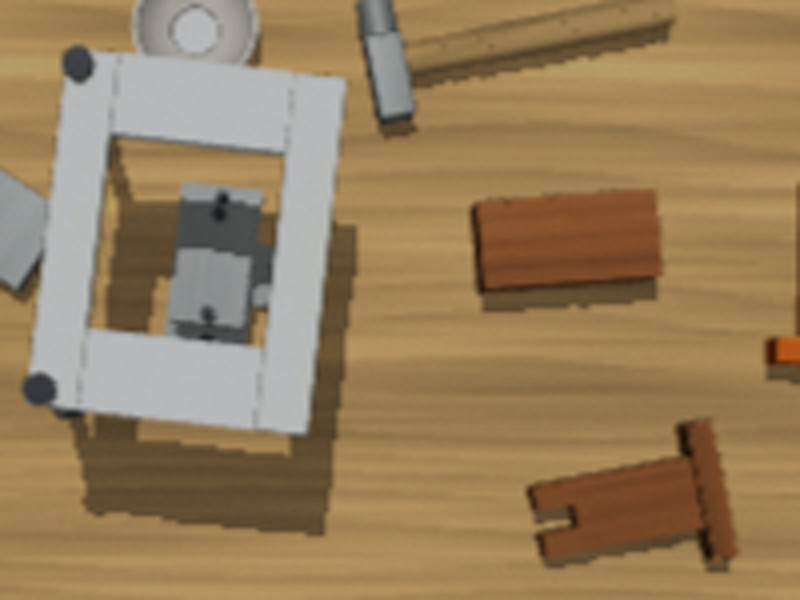

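The crop confirms the pin: a brown T with a slotted nose on the left and its head on the right, about (528..735, 420..562) in the crop. The headless blank is at (570,240). The frame's outer corners in the crop are (346,78), (308,434), (28,404) and (66,50). The lit part of the strap is at (210,295).

```bash
cat >> h.py <<'E'
def lean(yaw,th):
    "tool z = cos*down + sin*(horizontal dir yaw); tool x points back (-dir side, camera behind)"
    f=np.array([np.cos(yaw),np.sin(yaw),0]);u=np.array([0,0,1.])
    z=np.sin(th)*f-np.cos(th)*u; x=-np.cos(th)*f-np.sin(th)*u
    return Ro.from_matrix(np.c_[x,np.cross(z,x),z]).as_quat()
def frame(o,yaw):  # local->world
    c,s=np.cos(yaw),np.sin(yaw);return lambda p:np.array([o[0]+c*p[0]-s*p[1],o[1]+s*p[0]+c*p[1],p[2]])
E
python3 - <<'E'
from h import *
c=cam("top");g=lambda u,v,z:ray(c,(219.6+u/4,119.6+v/4),z)
print("cam",c["o"])
A,B,C,D=[g(*p,.164) for p in((346,78),(308,434),(28,404),(66,50))]
print("sizes .22 .172:",np.linalg.norm(A-B),np.linalg.norm(C-D),np.linalg.norm(A-D),np.linalg.norm(B-C))
d=(D-A)+(C-B);d2=(A-B)+(D-C);y1=np.arctan2(d[1],d[0]);y2=np.arctan2(d2[1],d2[0])-np.pi/2
y2=np.arctan2(np.sin(y2+np.pi),np.cos(y2+np.pi)) if abs(np.sin((y1-y2)/2))>.7 else y2
print("yaw",np.degrees([y1,y2]))
yaw=(y1+1.5*y2)/2.5;m=(A+B+C+D)/4;O=m[:2]-.014*np.array([np.cos(yaw),np.sin(yaw)]);print("clamp",O,np.degrees(yaw))
for p in((250,340),(172,332),(182,184),(262,190)): 
    w=g(*p,.044)[:2]-O;print("strap corner in clamp",np.round([w@[np.cos(yaw),np.sin(yaw)],w@[-np.sin(yaw),np.cos(yaw)]],4))
N=(g(530,488,.024)+g(546,562,.024))/2;H=(g(710,420,.03)+g(737,553,.03))/2
v=N-H;py=np.arctan2(v[1],v[0]);S=H[:2]+.018*np.array([np.cos(py),np.sin(py)])
print("pin len .13",np.linalg.norm(v[:2]),"shoulder",S,np.degrees(py),"head w",np.linalg.norm(g(710,420,.03)-g(737,553,.03)))
for th in(30,40,45):
  t=np.radians(th)
  for n,f,ps in(("pin",frame(S,py),[(.021,0,.023),(.021,0,.15),(-.05,0,.2)]),("cl",frame(O,yaw),[(-.15,0,.1),(-.15,0,.033),(-.048,0,.033),(-.055,0,.03),(-.14,0,.03)])):
    for p in ps:
      q=bot.solve_ik(f(p),lean(py if n=="pin" else yaw,t));print(th,n,p,None if q is None else np.round(q,2))
E
```

```text
cam [0.48068852 0.0154599  1.0997933 ]
sizes .22 .172: 0.21862395623481323 0.2175637462510391 0.17209705483845406 0.17027826809647909
yaw [84.53419921 84.48982499]
clamp [0.59597004 0.03683324] 84.50757467985703
strap corner in clamp [-0.0301  0.0491]
strap corner in clamp [0.0235 0.0492]
strap corner in clamp [ 0.0275 -0.0529]
strap corner in clamp [-0.0276 -0.0545]
pin len .13 0.1299151871565664 shoulder [ 0.44273452 -0.2983572 ] 102.39955994743683 head w 0.09310603938248549
30 pin (0.021, 0, 0.023) [-0.49  0.59 -0.12 -0.41 -1.25  0.92]
30 pin (0.021, 0, 0.15) [-0.49  0.44 -0.03 -0.39 -1.46  0.82]
30 pin (-0.05, 0, 0.2) [-0.57  0.49  0.15 -0.36 -1.62  0.83]
30 cl (-0.15, 0, 0.1) [-0.22  0.46 -0.07 -0.57 -1.18  0.38]
30 cl (-0.15, 0, 0.033) [-0.23  0.54 -0.1  -0.6  -1.08  0.46]
30 cl (-0.048, 0, 0.033) [-0.07  0.51 -0.16 -0.64 -0.99  0.35]
30 cl (-0.055, 0, 0.03) [-0.08  0.51 -0.16 -0.64 -0.99  0.36]
30 cl (-0.14, 0, 0.03) [-0.21  0.54 -0.11 -0.6  -1.07  0.45]
40 pin (0.021, 0, 0.023) [-0.56  0.69 -0.   -0.48 -1.43  0.98]
40 pin (0.021, 0, 0.15) [-0.56  0.54  0.07 -0.48 -1.63  0.88]
[... 163 characters left out ...]
3 -0.73 -1.23  0.6 ]
40 cl (-0.048, 0, 0.033) [-0.18  0.57 -0.1  -0.79 -1.13  0.52]
40 cl (-0.055, 0, 0.03) [-0.2   0.58 -0.1  -0.79 -1.13  0.53]
40 cl (-0.14, 0, 0.03) [-0.32  0.61 -0.04 -0.73 -1.21  0.59]
45 pin (0.021, 0, 0.023) [-0.59  0.73  0.05 -0.51 -1.52  1.  ]
45 pin (0.021, 0, 0.15) [-0.59  0.59  0.12 -0.52 -1.71  0.89]
45 pin (-0.05, 0, 0.2) [-0.65  0.63  0.32 -0.5  -1.87  0.87]
45 cl (-0.15, 0, 0.1) [-0.38  0.56  0.03 -0.76 -1.38  0.57]
45 cl (-0.15, 0, 0.033) [-0.38  0.65  0.01 -0.78 -1.3   0.65]
45 cl (-0.048, 0, 0.033) [-0.24  0.61 -0.07 -0.85 -1.2   0.59]
45 cl (-0.055, 0, 0.03) [-0.25  0.61 -0.07 -0.85 -1.2   0.6 ]
45 cl (-0.14, 0, 0.03) [-0.37  0.65 -0.   -0.79 -1.29  0.65]
```

```bash
cat > st.py <<'E'
import numpy as np
S=np.array([.4427,-.2984]);PY=np.radians(102.4);O=np.array([.5960,.0368]);CY=np.radians(84.5);TH=np.radians(40)
E
python3 - <<'E'
from h import *
from st import *
import pickle
for n,f,p,y in(("pin",frame(S,PY),(-.05,0,.2),PY),("clamp",frame(O,CY),(-.19,0,.15),CY)):
    bot.reach(f(p),lean(y,TH));bot.dwell(.2)
    c=cam("wrist");im=read_camera("wrist")[:,:,::-1];cv2.imwrite(f"pics/w_{n}.png",im);pickle.dump(c,open(f"w_{n}.pkl","wb"))
    print(n,telemetry.read_tool_pos().round(4),telemetry.read_time_s())
    fp=frame(S,PY);fo=frame(O,CY)
    print("pred",[proj(c,f(p)).round(0) for p in([(0,.048,.03),(-.018,-.048,.03),(.112,0,.024)] if n=="pin" else [(-.025,-.0275,.008),(-.025,.0275,.008),(-.025,.0275,.036),(-.072,0,.15)])])
E
```

```text
pin [ 0.453  -0.3478  0.2005] 1.5583
pred [array([334., 117.]), array([220., 101.]), array([279., 190.])]
clamp [ 0.5777 -0.1535  0.1499] 2.7417
pred [array([255., 217.]), array([305., 217.]), array([306., 239.]), array([280., 342.])]
```

View pics/w_pin.png

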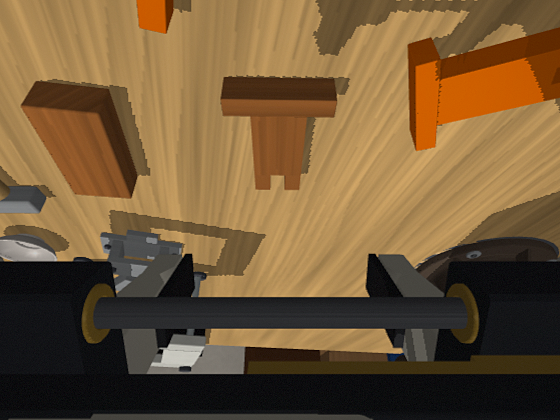

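View pics/w_clamp.png

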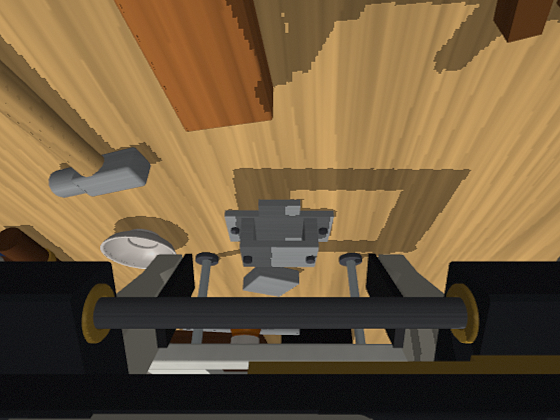

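The wrist view of the pin shows the head's top face with front corners at about (222,114) and (336,117), and prong ends at (256..272,189) and (285..299,189). Those match the predictions. The clamp view shows the sill at (285,207) and the mouth at about (250..310, 218..240), so I'll enlarge it once.

```bash
python3 - <<'E'
from h import *
im=cv2.imread("pics/w_clamp.png")[190:290,215:345];cv2.imwrite("pics/crop2.png",cv2.resize(im,None,fx=6,fy=6,interpolation=cv2.INTER_CUBIC))
import pickle;from st import *
c=pickle.load(open("w_pin.pkl","rb"))
im=cv2.imread("pics/w_pin.png");hsv=cv2.cvtColor(im,cv2.COLOR_BGR2HSV);m=cv2.inRange(hsv,(5,140,75),(15,215,255));m[:72]=0;m[200:]=0;m[:,:210]=0;m[:,345:]=0
rows=lambda r:(np.where(m[r])[0].min(),np.where(m[r])[0].max()) if m[r].any() else None
for r in(85,95,100,105,110,112,114,116,118,120,122,130,140,150,160,170,180,185,187,188,189,190,191):print(r,rows(r),end=' ')
print()
# shank edges -> world at z=.024
E_=[np.array([[ray(c,(rows(r)[0]-.5,r),.024),ray(c,(rows(r)[1]+.5,r),.024)]])[0,:,:2] for r in range(125,186,5)]
E_=np.array(E_);print("widths",np.linalg.norm(E_[:,0]-E_[:,1],axis=1).round(4))
mid=E_.mean(1);v=mid[-1]-mid[0];print("yaw mid",np.degrees(np.arctan2(*np.linalg.svd(mid-mid.mean(0))[2][0][::-1])),mid[0],mid[-1])
for r,z in((188,.024),(189,.024),(116,.03),(117,.03)):
    L,R=[ray(c,(x,r),z) for x in (rows(r)[0]-.5,rows(r)[1]+.5)];print(r,L[:2],R[:2],(L+R)[:2]/2,np.linalg.norm(L-R))
E
```

```text
85 (np.int64(254), np.int64(333)) 95 (np.int64(221), np.int64(221)) 100 (np.int64(221), np.int64(335)) 105 (np.int64(221), np.int64(335)) 110 (np.int64(223), np.int64(334)) 112 (np.int64(222), np.int64(334)) 114 (np.int64(223), np.int64(334)) 116 (np.int64(250), np.int64(333)) 118 (np.int64(250), np.int64(306)) 120 (np.int64(251), np.int64(306)) 122 (np.int64(251), np.int64(306)) 130 (np.int64(252), np.int64(305)) 140 (np.int64(252), np.int64(304)) 150 (np.int64(253), np.int64(303)) 160 (np.int64(254), np.int64(301)) 170 (np.int64(254), np.int64(300)) 180 (np.int64(255), np.int64(299)) 185 (np.int64(255), np.int64(299)) 187 (np.int64(255), np.int64(298)) 188 (np.int64(256), np.int64(298)) 189 (np.int64(256), np.int64(298)) 190 None 191 None 
widths [0.0499 0.0498 0.0497 0.0505 0.0504 0.0503 0.0502 0.0491 0.05   0.0499
 0.0497 0.0496 0.0506]
yaw mid 101.1263592242082 [ 0.44054834 -0.28459671] [ 0.42315459 -0.19735379]
188 [ 0.44592503 -0.18672168] [ 0.39809208 -0.19707011] [ 0.42200855 -0.1918959 ] 0.04893956258243753
189 [ 0.4456336  -0.18485214] [ 0.39760701 -0.19524218] [ 0.4216203  -0.19004716] 0.049137631854073216
116 [ 0.4677532  -0.29479976] [ 0.39716683 -0.31009341] [ 0.43246001 -0.30244658] 0.07222417472892252
117 [ 0.46759852 -0.29370273] [ 0.397634   -0.30886141] [ 0.43261626 -0.30128207] 0.07158784949509944
```

View pics/crop2.png

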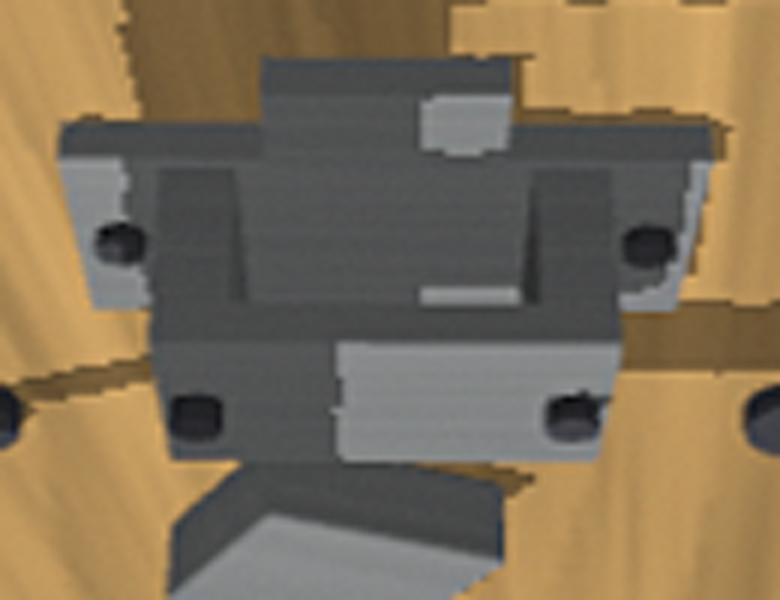

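The crop shows the sill's front top edge at (262..512, 95), the base's front top edge at (60..712, 157), the block inner feet at (237,168) and (532,168), the strap's top front edge at (155..620, 341) and its rear edge at (170..603, 460).

```bash
python3 - <<'E'
from h import *
from st import *
import pickle
from scipy.optimize import least_squares
c=pickle.load(open("w_clamp.pkl","rb"))
pk=[(262,95,-43,-22,8),(512,95,-43,22,8),(60,157,-28,-60,8),(712,157,-28,60,8),(155,341,-25,-41.5,44),(620,341,-25,41.5,44),(170,460,25,-41.5,44),(603,460,25,41.5,44),(237,168,-25,-27.5,8),(532,168,-25,27.5,8)]
W=np.array([ray(c,(214.6+u/6,189.6+v/6),z/1e3)[:2] for u,v,_,_,z in pk]);L=np.array([(a,b) for _,_,a,b,_ in pk])/1e3
f=lambda q:(np.array([frame(q[:2],q[2])((*l,0))[:2] for l in L])-W).ravel()
r=least_squares(f,[*O,CY]);print(r.x[:2],np.degrees(r.x[2]));
R=r.fun.reshape(-1,2);k=np.array([[np.cos(r.x[2]),np.sin(r.x[2])],[-np.sin(r.x[2]),np.cos(r.x[2])]]);print((R@k.T*1e3).round(1))
E
```

```text
[0.59711144 0.03615834] 84.32388813963158
[[ 4.3 -0.4]
 [ 4.3  0.1]
 [-0.8 -0.5]
 [-0.8  0.6]
 [-0.9 -1.2]
 [-0.9  0.8]
 [-1.1  0.6]
 [-1.1 -0.6]
 [-1.6 -0. ]
 [-1.6  0.7]]
```

```bash
cat > st.py <<'E'
import numpy as np
PY=np.radians(101.3);S=np.array([.4434,-.2997]);O=np.array([.5970,.0365]);CY=np.radians(84.4);TH=np.radians(40)
E
python3 - <<'E'
from h import *
from st import *
f=frame(S,PY)
bot.reach(f((.025,0,.11)),lean(PY,TH))
print(bot.move_linear(f((.025,0,.020)),v=.08,guard=15),telemetry.read_tool_pos())
bot.gripper_close(f_grip=40);print("open",telemetry.read_opening(),telemetry.read_contact_force())
bot.move_linear(f((.025,0,.12)),v=.08);bot.dwell(.2)
print("open",telemetry.read_opening(),telemetry.read_contact_force(),telemetry.read_tool_pos(),telemetry.read_time_s())
# pre-insert pose: shoulder at clamp x -0.17 , underside z .10 
g=frame(O,CY)
bot.reach(g((-.185+.025,0,.12)),lean(CY,TH));bot.dwell(.3)
import pickle
c=cam("wrist");pickle.dump(c,open("w_pre.pkl","wb"));cv2.imwrite("pics/w_pre.png",read_camera("wrist")[:,:,::-1])
cv2.imwrite("pics/s_pre.png",read_camera("scene")[:,:,::-1]);cv2.imwrite("pics/t_pre.png",read_camera("top")[:,:,::-1])
print(telemetry.read_tool_pos(),telemetry.read_time_s())
for p in((0,.048,.13),(0,-.048,.13),(-.018,.048,.13),(-.018,-.048,.13),(.112,.025,.124),(.112,-.025,.124)):print(p,proj(c,g((p[0]-.185,p[1],p[2]))).round(0))
a=cv2.imread("pics/w_pre.png");b=cv2.imread("pics/t_pre.png")[100:310,220:500];
cv2.imwrite("pics/pre.png",np.vstack([cv2.rotate(a,cv2.ROTATE_180)[100:],cv2.resize(b,(560,420))[:280]]))
E
```

```text
False [ 0.4387897  -0.27543103  0.02053357]
open 0.5625028870865474 [-0.0350789  -0.31302699  0.73071303]
open 0.5686204072008079 [ 0.23854635 -0.05140004 -2.17267891] [ 0.43838312 -0.27509624  0.11959384] 7.1
[ 0.58127766 -0.12313768  0.11993296] 8.3917
(0, 0.048, 0.13) [400. 285.]
(0, -0.048, 0.13) [158. 286.]
(-0.018, 0.048, 0.13) [415. 267.]
(-0.018, -0.048, 0.13) [142. 267.]
(0.112, 0.025, 0.124) [316. 338.]
(0.112, -0.025, 0.124) [243. 338.]
```

View pics/pre.png

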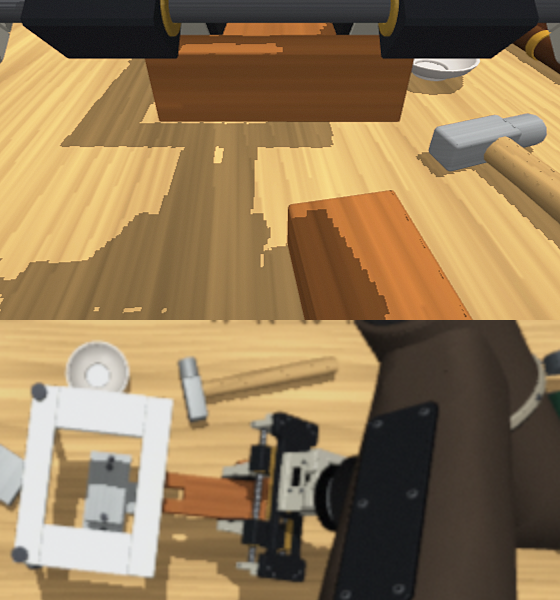

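The pin is held square: the head's rear face is at (145..412, 58..122) in the rotated wrist view, and in the top view the nose is just short of the frame's sill edge. I'll check the pitch in the scene view and the head's rear corners against prediction.

```bash
python3 - <<'E'
from h import *
from st import *
import pickle
w=pickle.load(open("w_pre.pkl","rb"));c=cam("scene");g=frame(O,CY);o=-.185
for n,cc in(("wrist",w),("scene",c)):
  for p in((-.018,.048,.13),(-.018,-.048,.13),(-.018,.048,.1),(-.018,-.048,.1),(0,-.025,.124),(.112,-.025,.124),(.112,-.025,.1),(.02,-.025,.1)):print(n,p,proj(cc,g((p[0]+o,p[1],p[2]))).round(1))
im=cv2.imread("pics/s_pre.png")[165:275,170:320]
cv2.imwrite("pics/crop3.png",cv2.resize(im,None,fx=5,fy=5,interpolation=cv2.INTER_CUBIC))
E
```

```text
wrist (-0.018, 0.048, 0.13) [415.3 266.6]
wrist (-0.018, -0.048, 0.13) [142.1 267.1]
wrist (-0.018, 0.048, 0.1) [399.1 197.1]
wrist (-0.018, -0.048, 0.1) [158.5 197.5]
wrist (0, -0.025, 0.124) [217.2 271.6]
wrist (0.112, -0.025, 0.124) [242.7 337.7]
wrist (0.112, -0.025, 0.1) [244.7 302.9]
wrist (0.02, -0.025, 0.1) [228.3 242.3]
scene (-0.018, 0.048, 0.13) [197.3 195.8]
scene (-0.018, -0.048, 0.13) [188.6 227.4]
scene (-0.018, 0.048, 0.1) [199.  201.9]
scene (-0.018, -0.048, 0.1) [190.6 233.1]
scene (0, -0.025, 0.124) [198.  221.6]
scene (0.112, -0.025, 0.124) [241.2 226.7]
scene (0.112, -0.025, 0.1) [241.8 231.2]
scene (0.02, -0.025, 0.1) [206.9 227.1]
```

View pics/crop3.png

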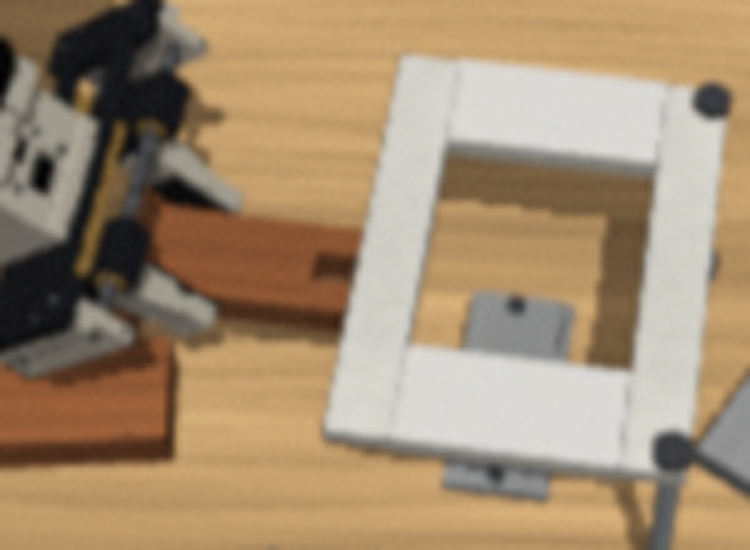

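Head corners and underside height match prediction within about 1 mm, and there is no visible pitch. The blank is close behind the gripper, so I'll check clearance before descending.

```bash
python3 - <<'E'
from h import *
from st import *
import pickle
w=pickle.load(open("w_pre.pkl","rb"))
def loc(P):
    d=P[:2]-O;return (np.array([d@[np.cos(CY),np.sin(CY)],d@[-np.sin(CY),np.cos(CY)]])*1e3).round(0)
for p in((271,112),(164,129)):print(loc(ray(w,p,.034)))
c=cam("top");g=lambda u,v,z:ray(c,(219.6+u/4,119.6+v/4),z)
for p in((475,203),(655,190),(660,275),(483,290)):print("top",loc(g(*p,.034)))
f=frame(O,CY)
for x in(-.095,-.06):print(bot.solve_ik(f((x+.025,0,.03)),lean(CY,TH)))
E
```

```text
[-189.   -4.]
[-177.  -65.]
top [-175.  -62.]
top [-298.  -84.]
top [-307.  -25.]
top [-187.   -2.]
[-0.21838049  0.58181744 -0.08567403 -0.77654119 -1.14456861  0.54277598]
[-0.1656224   0.56959831 -0.10423042 -0.79761735 -1.1108205   0.51545027]
```

```bash
python3 - <<'E'
from h import *
from st import *
f=frame(O,CY);mv=lambda x,z,v,g:(bot.move_linear(f((x+.025,0,z)),v=v,guard=g),telemetry.read_tool_pos().round(4),telemetry.read_contact_force().round(1))
print(mv(-.143,.12,.08,None))
r=mv(-.143,.030,.06,8);print(r)
if not r[0]:
    r=mv(-.110,.030,.03,6);print(r)
    if not r[0]: print(mv(-.069,.030,.03,8))
print(telemetry.read_opening(),telemetry.read_time_s())
cv2.imwrite("pics/s_in.png",cv2.resize(read_camera("scene")[165:285,150:330,::-1],None,fx=4,fy=4,interpolation=cv2.INTER_CUBIC))
E
```

```text
(False, array([ 0.5855, -0.0807,  0.1201]), array([ 0.2,  0.6, -2.2]))
(False, array([ 0.5857, -0.081 ,  0.0304]), array([-0.3, -0. , -2.2]))
(False, array([ 0.5887, -0.0483,  0.03  ]), array([-0.4, -0.1, -1.9]))
(False, array([ 0.5927, -0.0075,  0.03  ]), array([ 0.3,  0.3, -1.3]))
0.5689353590511914 13.4833
```

```bash
python3 - <<'E'
from h import *
from st import *
f=frame(O,CY)
bot.open_gripper();bot.dwell(.3);print(telemetry.read_opening(),telemetry.read_contact_force().round(1))
print(bot.move_linear(f((-.044,0,.046)),v=.05,guard=8),telemetry.read_contact_force().round(1))
print(bot.move_linear(f((-.130,0,.150)),v=.1,guard=8),telemetry.read_contact_force().round(1))
bot.gripper_close(f_grip=20);bot.dwell(.2)
import pickle
w=cam("wrist");pickle.dump(w,open("w_rel.pkl","wb"))
a=cv2.rotate(read_camera("wrist")[:,:,::-1],cv2.ROTATE_180);b=read_camera("scene")[165:285,150:330,::-1]
cv2.imwrite("pics/rel.png",np.vstack([a[120:380],cv2.resize(b,(510,340),interpolation=cv2.INTER_CUBIC).copy() if 0 else cv2.resize(b,(560,340))]))
print(telemetry.read_opening(),telemetry.read_time_s())
for p in((-.087,.048,.038),(-.087,-.048,.038),(-.069,.048,.038),(-.069,-.048,.038)):print(p,(559-proj(w,f(p))[0]).round(0),(299-proj(w,f(p))[1]).round(0))
E
```

```text
0.9964810872898621 [ 0.2  0.2 -0. ]
False [-0.7  0.3 -0.1]
False [-0.5  0.4  0.1]
0.00048362808783436803 18.35
(-0.087, 0.048, 0.038) 216.0 136.0
(-0.087, -0.048, 0.038) 343.0 136.0
(-0.069, 0.048, 0.038) 219.0 121.0
(-0.069, -0.048, 0.038) 340.0 121.0
```

View pics/rel.png

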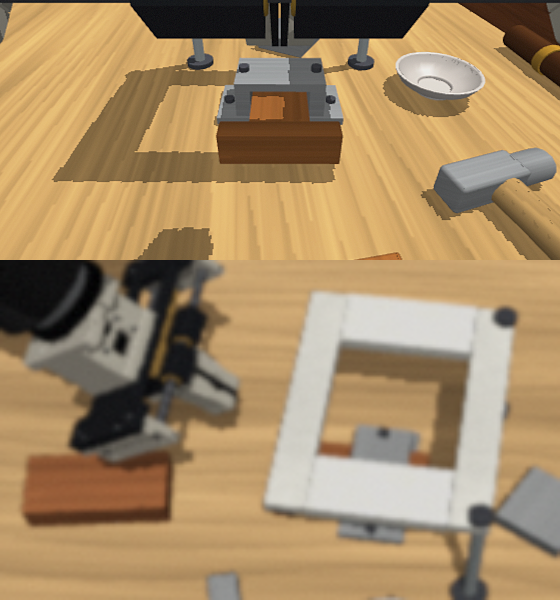

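The pin sits in the tunnel. In the wrist view the head is at (217..342, 121..162), as predicted, and the scene view shows the prongs out past the strap at (420,458). Next I push the head home with the closed fingers.

```bash
python3 - <<'E'
from h import *
from st import *
f=frame(O,CY);q=lambda:(telemetry.read_tool_pos().round(4),telemetry.read_contact_force().round(1))
print(bot.move_linear(f((-.116,0,.11)),v=.12),q())
print(bot.move_linear(f((-.116,0,.030)),v=.08,guard=8),q())
print(bot.move_linear(f((-.068,0,.030)),v=.04,guard=20),q())
print(bot.move_linear(f((-.050,0,.030)),v=.015,guard=14),q())
P=telemetry.read_tool_pos();d=P[:2]-O;print("tcp x in clamp (home -.0593)",d@[np.cos(CY),np.sin(CY)],telemetry.read_time_s())
E
```

```text
False (array([ 0.5856, -0.079 ,  0.1097]), array([-0.1,  0. ,  0. ]))
False (array([ 0.586 , -0.0791,  0.0305]), array([-0.3, -0. , -0.1]))
False (array([ 0.5903, -0.0312,  0.03  ]), array([ 0.6,  0.6, -0.3]))
True (array([ 0.5913, -0.0209,  0.0297]), array([ 0.2, -5. ,  3.6]))
tcp x in clamp (home -.0593) -0.05770955077297478 22.1833
```

```bash
python3 - <<'E'
from h import *
from st import *
f=frame(O,CY)
bot.move_linear(f((-.085,0,.030)),v=.06)
bot.move_linear(f((-.150,0,.14)),v=.12);bot.dwell(.3)
import pickle
w=cam("wrist");pickle.dump(w,open("w_end.pkl","wb"))
im=cv2.rotate(read_camera("wrist")[:,:,::-1],cv2.ROTATE_180);cv2.imwrite("pics/w_end.png",im)
cv2.imwrite("pics/end.png",cv2.resize(im[150:270,190:370],None,fx=4.4,fy=4.4,interpolation=cv2.INTER_CUBIC))
for p in((-.043,.048,.038),(-.043,-.048,.038),(-.025,.048,.038),(-.025,-.048,.038),(-.043,.048,.008),(-.043,-.048,.008),(-.025,.0415,.044),(-.025,-.0415,.044),(-.043,.048,.0375)):
    u=proj(w,f(p));print(p,((559-u[0]-190)*4.4).round(0),((419-u[1]-150)*4.4).round(0))
print(telemetry.read_contact_force().round(1),telemetry.read_time_s())
E
```

```text
(-0.043, 0.048, 0.038) 158.0 215.0
(-0.043, -0.048, 0.038) 631.0 214.0
(-0.025, 0.048, 0.038) 169.0 170.0
(-0.025, -0.048, 0.038) 620.0 170.0
(-0.043, 0.048, 0.008) 170.0 334.0
(-0.043, -0.048, 0.008) 619.0 334.0
(-0.025, 0.0415, 0.044) 197.0 146.0
(-0.025, -0.0415, 0.044) 591.0 145.0
(-0.043, 0.048, 0.0375) 158.0 217.0
[ 0.4 -1.   0.5] 24.3583
```

View pics/end.png

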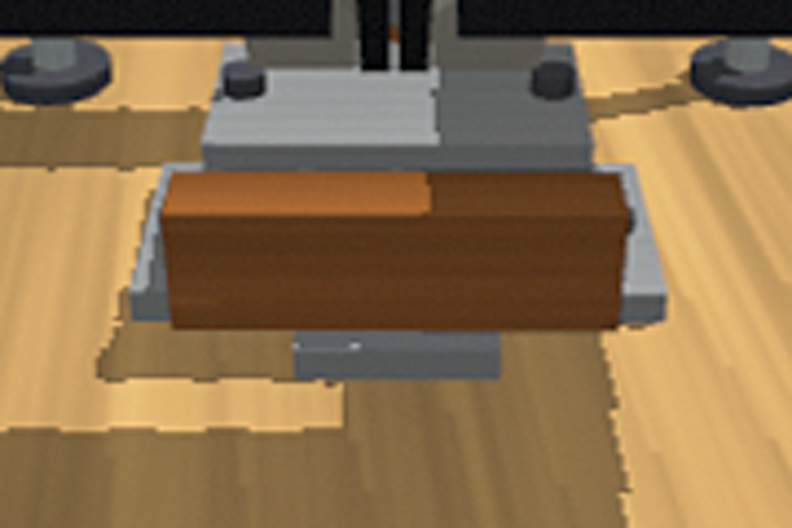

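```bash
python3 -c "
from h import *
bot.hand_in();print(telemetry.read_time_s())"
```

```text
the job is handed in; nothing more can be done
the job is handed in; nothing more can be done
```

The brown T pin is fully home in the clamp and released, and the job was handed in after about 24 s of the 59 s allowed.

I gripped the shank just ahead of the head with the gripper leaned back 40°. I lifted the pin about 10 mm and slid it in from the sill end with no contact beyond 2 N. Then I let go and pushed the head home with the closed fingers until it stopped hard, 1.6 mm past the predicted home position, which is within calibration.

**Final wrist picture:**
- The head's edges are within about 2 mm of the predicted home pose, and the head is level and square.
- The head is centred on the strap to within about 0.5 mm.
- The gripper was clear of everything.

**Disagreement:** the sill's front edge measured about 4 mm further out than the stated x = -43. The base plate, blocks and strap all fitted within 2 mm, so I left the sill out of the judgement.

**Not checked:** I took no final picture of the whole bench. The other objects were never contacted as far as the force readings show, and the scene picture just before the final push showed nothing visibly disturbed.

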